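# Fetch the orange-capped tube from behind the reagent bottles

### The arm

A 6-joint arm with a two-finger parallel gripper is mounted at the origin on the work surface. World frame = base frame: x ahead of the robot, y to its left, z up, the work surface at z = 0. Lengths are in mm, angles in rad, forces in N, time in s.
With the tool pointing down it reaches from about 375 to 975 mm from the base axis. Payload 3.8 kg.
Tool frame: the origin (TCP) lies at the very end of the fingers, on their centre line; the grasp point (between the pads) lies 19 mm behind it; z points along the fingers, y is the line along which they close (so a half turn about z gives the same grasp; the last joint's range is limited). The gripper opens to 85 mm and grips with 20 to 120 N. Pads are 22 mm wide; open, the fingers measure 114 mm over their backs; the gripper's body (76 mm by 85 mm) begins 54 mm behind the grasp point. The pads swing forward as they close: fully open they stand 13 mm farther back than shut.
Start: joints at [1.2, 0.264, 1.604, -0, 1.274, -0.037], TCP at [221.152, 637.738, 231.28] pointing down, gripper open.
Joint ranges: [-2.63, 2.63], [-0.94, 2.18], [0.31, 2.57], [-1.31, 4.45], [0, 2.66], [-2.55, 2.55]. Speed limits (rad/s): [2.57, 2.57, 3.14, 3.14, 3.14, 3.14].

### API

Orientations are given as a unit quaternion [x, y, z, w].
In Python, from cell import r, viewer gives the robot as it stands.
- The arm moves only by the tool jog_arm, never from a script. Its argument "targets" is a list of rows, each an object with "offset": the shift along the tool's x, y, z in mm, a list of three; "turn": the turn about the tool's z in degrees. In form: [{"offset": [dx, dy, dz], "turn": turn}, ...]. A call has 1 to 12 rows; each row shifts and turns the commanded pose from where the row before left it, along the tool's axes as they then stand; what a row does not reach is not made up. A row lasts 1/10 s, in which the tool goes at most 50 mm and 8.59 degrees, less where a joint would pass 70% of its speed; a pose out of reach is approached as far as the arm can. A call with a gripper value outside its range is refused whole. "claw" is the gripper's target within -1 to 1 (fully open at 1, half-way at 0, shut at -1), set as the call begins (left out, the last holds). The fingers move at their own pace and stop on an object; "force" is the grip in N (left out, the last holds). Time passes only in rows, so rows that do not move let the fingers close. It gives the time, the measured TCP pose, the force, the opening and the grip force at its end, in the units of the state.
- r.get_state(): the state, without advancing time (a new reading comes with each control period).
- viewer.camera(name): name is "scene" or "top" or "wrist"; returns (picture, depth): 480x640x3 uint8, red, green, blue; 480x640 float32, mm along the optical axis (not along the pixel's ray), 0 where there is no reading.
- viewer.camera_params(name): a dict with "fx", "fy", "cx", "cy" (pixels), "position" and "orientation" of the camera in the world. Camera axes: x right, y down, z forward; pixel columns grow to the right and rows downward; lengths in mm; the calibration is good to about 2 mm. A picture is of the moment at which its call begins: read the wrist's pose just before it. camera_params takes no time and is no camera call; for the wrist camera it gives the pose at the moment of the call.
- r.close_job(): hands the job in; it is judged then, once.
The state is a dict: "clock": time; "q": joint angles; "dq": joint speeds; "effort": joint torques, N m; "tool_pos": TCP position; "tool_rot": TCP orientation; "force": force on the tool from outside, world axes, zero at the start; "ft_torque": the same for the moment, N m; "finger_gap": opening from 0.0 (shut) to 1.0 (fully open); "grasp_force": force on a finger pad.
Only numpy, scipy, OpenCV 4.12 (cv2) and the standard library are available. Lean on these libraries where they do the work, as an engineer would, in place of code of your own. Each camera call takes 0.05 s, during which the arm holds its last target. There are 200 camera calls.

### The job

Lift both tall white bottles out of the bay and stand them in the yellow side tray, then fetch the orange-capped tube from behind them and lower it upright into the red canister, holding it until you feel it touch bottom before letting go. Then put the bottles back into the bay, each centred on the square of its own cap colour (they may have been standing swapped). Leave the green-capped tube and the glass beaker where they stand, and tip nothing over.

Things in the scene. Friction and masses are not known exactly. Their poses are not given: they have to be found in the camera images.
- bay: Fixed grey open bay on the bench, 150 (x) by 210 (y) mm; origin at the centre of its underside. Its floor is 8 mm above the origin; walls 45 mm high, 6-8 mm thick, stand at its +x (far) edge and both y edges; its -x side, towards the robot, is open. In its frame the bottles and squares are centred at x = -30 mm, y = +45 or -45 mm, the tubes at x = +34 mm, y = +45 or -45 mm (up to 3 mm off).
- square_blue: Fixed thin blue square, 86 by 86 by 2 mm, on the floor of the bay; home of the blue-capped bottle. Origin at the centre of its underside, 8 mm above the bench; axes parallel to the bay's.
- square_black: Fixed thin black square, 86 by 86 by 2 mm, on the floor of the bay; home of the black-capped bottle. Origin at the centre of its underside, 8 mm above the bench; axes parallel to the bay's.
- bottle_blue_center (a point): Loose tall white round plastic bottle with a blue cap, 230 mm tall, body 72 mm in diameter up to 175 mm above its base, then a shoulder narrowing to the cap; cap 48 mm in diameter, from 187 to 230 mm: grip it by the cap. About 0.3 to 0.5 kg. The point is on its axis, half-way up (115 mm above its base); z is its axis. At the start it stands on one of the two squares, not always its own.
- bottle_black_center (a point): Loose tall white round plastic bottle, same in all sizes as the blue-capped one, with a black cap. The point is on its axis, 115 mm above its base; z is its axis.
- tube_orange_center (a point): Loose self-standing sample tube with an orange cap, the one to fetch: 116 mm tall, body 29 mm in diameter, cap 34 mm in diameter over the top 24 mm. About 0.06 kg. The point is on its axis, half-way up (58 mm above its flat base); z is its axis. It stands on the floor of the bay behind (+x of) a bottle, about 11 mm from it, too close for a gripper's body until the bottles are gone. Grip it by the cap, so that the fingers stay above the canister's rim.
- tube_green_center (a point): Loose tube exactly like the orange one but with a green cap, standing behind the other bottle; to be left where it stands (within 20 mm). The point is on its axis, 58 mm above its base.
- tray: Fixed yellow side tray on the bench, 210 (its x) by 125 (its y) mm outside, rim 14 mm high, walls and floor 5 mm thick; origin at the centre of its underside. The two bottles fit side by side along its x, at x = +50 and -50 mm.
- canister: Fixed opaque red round canister, open at the top: outer diameter 72 mm, inner 64 mm, rim 70 mm above its underside, where its origin lies (on its axis). It holds a firm grey fill of unknown height: its surface is 12 to 38 mm above the origin.
- beaker_center (a point): Loose empty glass beaker, 60 mm in diameter, 70 mm tall, standing between the robot and the bay; to be left where it stands (within 20 mm). The point is at its centre, 35 mm above its base. Apart from the things listed here, nothing on the bench within 0.7 m ahead of the robot and 0.35 m to either side is taller than 15 mm.

How it is judged (in metres and radians):
On the way, in this order (a step that is already met when the one before it is completed fails the run):
1. both bottles stand upright and released in the side tray, the orange-capped tube not yet taken (x of bottle_blue_center in the frame of tray between -0.085 and 0.085 m and y of bottle_blue_center in the frame of tray between -0.04 and 0.04 m and z of each of bottle_blue_center, bottle_black_center in the frame of tray below 0.128 m and angle between each of bottle_blue_center, bottle_black_center's own z axis and vertical below 0.1 rad and contact force between the fingers and bottle_blue below 0.1 N and linear speed of each of bottle_blue, bottle_black below 0.02 m/s and x of bottle_black_center in the frame of tray between -0.085 and 0.085 m and y of bottle_black_center in the frame of tray between -0.04 and 0.04 m and contact force between the fingers and bottle_black below 0.1 N and distance of tube_orange_center from where it was at the start of the episode below 0.03 m), for 0.2 s.
2. the orange-capped tube, inside the canister and still held, touches down in it (horizontal distance between tube_orange_center and canister below 0.025 m and z of tube_orange_center in the frame of canister below 0.108 m and angle between tube_orange_center's own z axis and vertical below 0.2 rad and contact force between tube_orange and canister above 0.5 N and contact force between the fingers and tube_orange above 0.5 N), for 0.05 s.
At the end, for the whole second after the job is handed in: Each bottle upright on the square of its cap colour, axis within 15 mm of its centre; orange-capped tube down on the canister's fill, within 25 mm of its axis and 0.2 rad of upright; green-capped tube and beaker within 20 mm of where they began; all at rest (horizontal distance between bottle_blue_center and square_blue below 0.015 m and z of bottle_blue_center in the frame of square_blue below 0.125 m and angle between each of bottle_blue_center, bottle_black_center's own z axis and vertical below 0.08 rad and linear speed of each of bottle_blue, bottle_black, tube_orange below 0.01 m/s and horizontal distance between bottle_black_center and square_black below 0.015 m and z of bottle_black_center in the frame of square_black below 0.125 m and horizontal distance between tube_orange_center and canister below 0.025 m and z of tube_orange_center in the frame of canister below 0.108 m and angle between tube_orange_center's own z axis and vertical below 0.2 rad and distance of each of tube_green_center, beaker_center from where it was at the start of the episode below 0.02 m); the robot touches nothing.
It fails at once if the green-capped tube is displaced by more than 20 mm (distance of tube_green_center from where it was at the start of the episode above 0.02 m).
It fails at once if the beaker is displaced by more than 20 mm (distance of beaker_center from where it was at the start of the episode above 0.02 m).
It fails at once if a bottle or the orange-capped tube is tipped over (angle between any of bottle_blue_center, bottle_black_center, tube_orange_center's own z axis and vertical above 0.7 rad).
It also fails if it takes over 134 s, if anything falls off the work surface, if the arm or the gripper's body presses on something with over 40 N, if the wrist force passes 120 N, or if a joint passes its speed limit or range.

## Working session

There is one attempt and no reset: what is moved stays moved. The work goes in short steps, Python scripts to look and compute and a tool call to move; the robot and the scene stay as the last step left them, time stands still between calls to the robot, and variables do not carry over. Pictures are saved under pics/ and viewed, at most 14 in all, crops included, and the job is handed in when it is done.

Besides the shell and the picture viewer there is one more tool, called after ">>>" by a JSON object that holds its "fn" and its "kwargs". jog_arm: Moves the arm, as the interface text tells. Its arguments: {"type":"object","properties":{"targets":{"type":"array","items":{"type":"object","properties":{"offset":{"type":"array","items":{"type":"number"}},"turn":{"type":"number"}}}},"claw":{"type":"number"},"force":{"type":"number"}},"required":["targets"]}

```bash
ls; mkdir -p pics; cat > h.py <<'E'
import numpy as np, cv2
from scipy.spatial.transform import Rotation as R
from cell import r, viewer
def cloud(name):
    p=viewer.camera_params(name); img,d=viewer.camera(name)
    v,u=np.mgrid[:480,:640]
    c=np.stack([(u-p['cx'])/p['fx']*d,(v-p['cy'])/p['fy']*d,d],-1)
    w=c@R.from_quat(p['orientation']).as_matrix().T+np.array(p['position'])
    w[d<=0]=np.nan
    return img,d,w
def save(n,img): cv2.imwrite(f'pics/{n}.png',cv2.cvtColor(img,cv2.COLOR_RGB2BGR))
E
python3 - <<'E'
from h import *
s=r.get_state(); print({k:np.round(v,3) for k,v in s.items()}); print(R.from_quat(s['tool_rot']).as_matrix().round(3))
for n in('top','scene'):
    img,d,w=cloud(n); save(n,img); np.savez(n,img=img,d=d,w=w); print(n,viewer.camera_params(n))
E
```

```text
pics
{'clock': np.float64(0.0), 'q': array([ 1.2  ,  0.265,  1.605, -0.   ,  1.274, -0.037]), 'dq': array([ 0.001, -0.   , -0.001, -0.001,  0.001,  0.   ]), 'effort': array([ 0.0000e+00, -5.1513e+01, -3.6732e+01, -0.0000e+00,  1.3000e-02,
        0.0000e+00]), 'tool_pos': array([220.886, 637.055, 229.969]), 'tool_rot': array([ 0.166,  0.986, -0.001, -0.   ]), 'force': array([0.248, 0.214, 0.279]), 'ft_torque': array([0.017, 0.003, 0.01 ]), 'grasp_force': np.float64(0.0), 'finger_gap': np.float64(0.998)}
[[-0.945  0.328 -0.001]
 [ 0.328  0.945 -0.002]
 [ 0.    -0.002 -1.   ]]
top {'fx': 550.8044672620189, 'fy': 550.8044672620189, 'cx': 319.0505701495659, 'cy': 229.6368870386508, 'position': array([ 351.8354033 ,    2.80529153, 1197.38748491]), 'orientation': array([ 0.70673313, -0.70170106,  0.06170335, -0.06585296])}
scene {'fx': 515.7305822901752, 'fy': 515.7305822901752, 'cx': 316.72196720971993, 'cy': 246.53292786585538, 'position': array([1117.91440501, -145.85044851,  972.65356226]), 'orientation': array([ 0.75588491,  0.58391144, -0.17931581, -0.23565073])}
```

View pics/top.png

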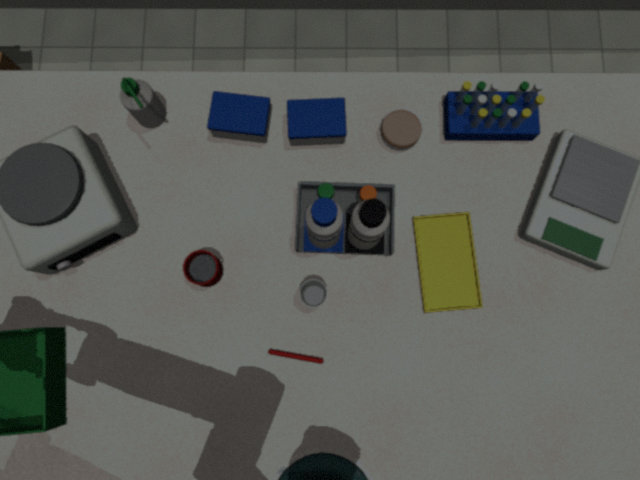

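View pics/scene.png

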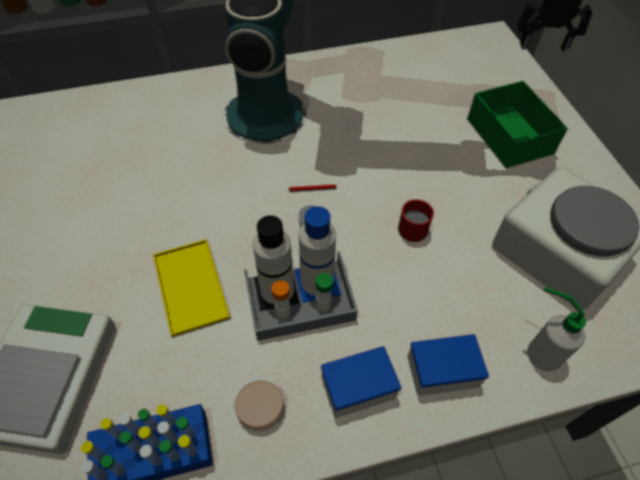

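The blue-capped bottle stands on the blue square (325,225) and the black-capped one on black (370,225), so they're not swapped. The orange tube is behind the black bottle, the green one behind the blue. The canister is at (203,267), the tray at (447,262) and the beaker at (313,290).

```bash
cat > m.py <<'E'
from h import *
def masks(img):
    hsv=cv2.cvtColor(cv2.GaussianBlur(img,(3,3),0),cv2.COLOR_RGB2HSV); H,S,V=[hsv[...,i].astype(int) for i in range(3)]
    return dict(blue=(H>100)&(H<130)&(S>120),black=(V<50),orange=(H>4)&(H<16)&(S>150)&(V>90),green=(H>45)&(H<85)&(S>110),
      yellow=(H>22)&(H<35)&(S>150),red=((H<5)|(H>174))&(S>130))
zr=dict(blue=(205,260),black=(205,260),orange=(105,140),green=(105,140),yellow=(-5,25),red=(40,85))
if __name__=='__main__':
  for n in('top','scene'):
    z=np.load(n+'.npz'); img,w=z['img'],z['w']
    for k,m in masks(img).items():
        m=m&(w[...,2]>zr[k][0])&(w[...,2]<zr[k][1])&(abs(w[...,1])<350)&(w[...,0]<700)&(w[...,0]>300)
        P=w[m]
        if len(P)<5: print(n,k,len(P)); continue
        t=np.percentile(P[:,2],90); T=P[P[:,2]>t-6]
        c,wh,a=cv2.minAreaRect(T[:,:2].astype(np.float32))
        print(n,k,len(T),'z',round(t,1),'c',np.round(c,1),'wh',np.round(wh,1),'a',round(a,1),'med',np.median(T,0).round(1))
    W=w; x,y,zz=W[...,0],W[...,1],W[...,2]
    m=(zz>38)&(zz<52)&(abs(y)<160)&(x<700)&(x>420); c,wh,a=cv2.minAreaRect(W[m][:,:2].astype(np.float32)); print(n,'bay',np.round(c,1),np.round(wh,1),round(a,1))
    m=(zz>55)&(zz<80)&(abs(y)<100)&(x<440)&(x>300); P=W[m]; print(n,'beaker',len(P), P.min(0).round(),P.max(0).round() ) if len(P) else 0
  # squares
  z=np.load('top.npz'); img,w=z['img'],z['w']
E
python3 m.py
```

```text
top blue 509 z 241.7 c [562.2   0.6] wh [42.8 45.6] a 89.8 med [562.    0.6 239.6]
top black 530 z 241.8 c [561.5 -56.7] wh [106.4  46.1] a 89.0 med [561.2 -86.8 239.8]
top orange 145 z 126.0 c [625.6 -87.7] wh [28.4 25.1] a 89.9 med [625.4 -87.6 123.5]
top green 171 z 126.5 c [628.5  -2.8] wh [31.9 26.5] a 82.6 med [628.7  -3.4 124. ]
top yellow 4235 z 9.2 c [ 500.8 -265.4] wh [203.8 121.8] a 5.5 med [ 498.  -267.     5.9]
top red 195 z 70.9 c [478.5 252.9] wh [70.5 69.4] a 67.5 med [475.4 251.8  69. ]
top bay [544.4 -44.1] [210.1 248.9] 89.0
top beaker 116 [398.  -7.  55.] [440.  50.  75.]
scene blue 424 z 240.6 c [568.5   1.3] wh [44.1 45.5] a 89.6 med [570.    1.2 239.1]
scene black 415 z 240.1 c [576.8 -53.5] wh [106.6  43.6] a 75.2 med [569.6 -85.7 239. ]
scene orange 214 z 125.2 c [629.  -86.6] wh [32.8 31.8] a 25.7 med [629.3 -86.3 123.3]
scene green 216 z 125.2 c [634.2  -1.2] wh [31.7 32.1] a 64.5 med [634.3  -1.2 123. ]
scene yellow 2930 z 9.8 c [ 506.6 -264.1] wh [211.8 122.6] a 5.1 med [ 519.4 -264.9    5.6]
scene red 174 z 68.4 c [484.4 255.5] wh [67.1 71.7] a 67.3 med [487.5 259.1  66.8]
scene bay [550.2 -42.2] [210.3 246.3] 88.5
scene beaker 98 [400.  -6.  55.] [440.  45.  73.]
```

>>> {"fn": "jog_arm", "kwargs": {"targets": [{"offset":[0,0,-12],"turn":7.9},{"offset":[0,0,-12],"turn":7.9},{"offset":[0,0,-12],"turn":7.9},{"offset":[0,0,-12],"turn":7.9},{"offset":[0,0,-12],"turn":7.9},{"offset":[0,0,-12],"turn":7.9},{"offset":[0,0,-12],"turn":7.9},{"offset":[0,0,-12],"turn":7.9},{"offset":[0,0,-12],"turn":7.7},{"offset":[0,0,0]},{"offset":[0,0,0]}], "claw": 1, "force": 40}}

```text
invalid input
```

>>> {"fn": "jog_arm", "kwargs": {"targets": [{"offset":[0,0,-12],"turn":7.9},{"offset":[0,0,-12],"turn":7.9},{"offset":[0,0,-12],"turn":7.9},{"offset":[0,0,-12],"turn":7.9},{"offset":[0,0,-12],"turn":7.9},{"offset":[0,0,-12],"turn":7.9},{"offset":[0,0,-12],"turn":7.9},{"offset":[0,0,-12],"turn":7.9},{"offset":[0,0,-12],"turn":7.7},{"offset":[0,0,0],"turn":0},{"offset":[0,0,0],"turn":0}], "claw": 1, "force": 40}}

```text
clock: 1.2
tool_pos: [221.1, 637.6, 338.8]
tool_rot: [0.706, 0.708, -0.0, 0.0]
force: [-0.4, -0.4, -0.2]
finger_gap: 1.0
grasp_force: 0.0
```

>>> {"fn": "jog_arm", "kwargs": {"targets": [{"offset":[-20,10,0],"turn":0},{"offset":[-40,20,0],"turn":0},{"offset":[-40,20,0],"turn":0},{"offset":[-40,20,0],"turn":0},{"offset":[-40,20,0],"turn":0},{"offset":[-40,20,0],"turn":0},{"offset":[-40,20,0],"turn":0},{"offset":[-40,20,0],"turn":0},{"offset":[-40,20,0],"turn":0},{"offset":[-40,20,0],"turn":0},{"offset":[-40,20,0],"turn":0},{"offset":[-40,20,0],"turn":0}]}}

```text
clock: 2.4
tool_pos: [450.8, 175.7, 338.0]
tool_rot: [0.706, 0.708, -0.001, -0.0]
force: [0.3, 0.0, 0.1]
finger_gap: 1.002
grasp_force: 0.0
```

>>> {"fn": "jog_arm", "kwargs": {"targets": [{"offset":[-40,20,0],"turn":0},{"offset":[-40,20,0],"turn":0},{"offset":[-40,20,0],"turn":0},{"offset":[-40,20,0],"turn":0},{"offset":[-40,20,0],"turn":0},{"offset":[-40,14,0],"turn":0},{"offset":[-24,0,0],"turn":0},{"offset":[0,0,0],"turn":0},{"offset":[0,0,0],"turn":0}]}}

```text
clock: 3.3
tool_pos: [564.3, -86.6, 337.9]
tool_rot: [0.707, 0.707, -0.0, -0.001]
force: [0.3, 0.3, 0.5]
finger_gap: 1.006
grasp_force: 0.0
```

```bash
cat > wr.py <<'E'
from m import *
import sys
s=r.get_state(); img,d,w=cloud('wrist'); save(sys.argv[1],img); np.savez(sys.argv[1],img=img,d=d,w=w)
print(s['tool_pos'].round(1),viewer.camera_params('wrist')['position'].round(1))
for k,m in masks(img).items():
    if k=='yellow': continue
    m=m&(w[...,2]>zr[k][0])&(w[...,2]<zr[k][1]); P=w[m]
    if len(P)<30: continue
    t=np.percentile(P[:,2],90); m=m&(w[...,2]>t-6); n,l,st,_=cv2.connectedComponentsWithStats(m.astype(np.uint8))
    for i in range(1,n):
        if st[i,4]>150:
            q=w[l==i]; c,wh,a=cv2.minAreaRect(q[:,:2].astype(np.float32)); print(k,st[i],'z',round(t,1),np.round(c,1),np.round(wh,1))
E
python3 wr.py w1
```

```text
[564.3 -86.6 337.9] [563.8 -18.  481.1]
blue [ 280   73   70   75 4069] z 241.0 [564.    1.7] [46.  46.2]
black [ 282  205   63   63 3079] z 241.0 [562.7 -85. ] [46.2 45.9]
orange [356 193  32  31 762] z 125.1 [624.9 -85.7] [31.9 32.4]
green [363 109  34  34 907] z 124.8 [629.1  -2. ] [32.6 31.4]
```

>>> {"fn": "jog_arm", "kwargs": {"targets": [{"offset":[1,-1,20],"turn":0},{"offset":[0,0,25],"turn":0},{"offset":[0,0,25],"turn":0},{"offset":[0,0,25],"turn":0},{"offset":[0,0,20],"turn":0},{"offset":[0,0,15],"turn":0},{"offset":[0,0,8],"turn":0},{"offset":[0,0,0],"turn":0},{"offset":[0,0,0],"turn":0}]}}

```text
clock: 4.25
tool_pos: [564.4, -85.2, 202.2]
tool_rot: [0.707, 0.707, 0.0, 0.001]
force: [-0.2, -0.4, 0.2]
finger_gap: 0.999
grasp_force: 0.0
```

>>> {"fn": "jog_arm", "kwargs": {"targets": [{"offset":[0,0,0],"turn":0},{"offset":[0,0,0],"turn":0},{"offset":[0,0,0],"turn":0},{"offset":[0,0,0],"turn":0},{"offset":[0,0,0],"turn":0},{"offset":[0,0,0],"turn":0},{"offset":[0,0,0],"turn":0},{"offset":[0,0,0],"turn":0}], "claw": -1, "force": 50}}

```text
clock: 5.05
tool_pos: [564.4, -85.6, 202.5]
tool_rot: [0.707, 0.707, 0.0, 0.001]
force: [-1.9, -0.7, 6.4]
finger_gap: 0.549
grasp_force: 52.4
```

>>> {"fn": "jog_arm", "kwargs": {"targets": [{"offset":[0,0,-5],"turn":0},{"offset":[0,0,-15],"turn":0},{"offset":[0,0,-20],"turn":0},{"offset":[0,0,-20],"turn":0},{"offset":[0,0,-15],"turn":0},{"offset":[0,0,-5],"turn":0},{"offset":[-10,-6,0],"turn":0},{"offset":[-20,-12,0],"turn":0},{"offset":[-25,-15,0],"turn":0},{"offset":[-25,-15,0],"turn":0},{"offset":[-25,-15,0],"turn":0},{"offset":[-25,-15,0],"turn":0}]}}

```text
clock: 6.25
tool_pos: [483.7, -216.4, 279.5]
tool_rot: [0.707, 0.707, -0.001, -0.001]
force: [0.5, -0.7, -4.2]
finger_gap: 0.549
grasp_force: 52.5
```

>>> {"fn": "jog_arm", "kwargs": {"targets": [{"offset":[-25,-15,0],"turn":0},{"offset":[-20,-12,0],"turn":0},{"offset":[-10,-6,0],"turn":0},{"offset":[0,0,10],"turn":0},{"offset":[0,0,20],"turn":0},{"offset":[0,0,20],"turn":0},{"offset":[0,0,15],"turn":0},{"offset":[0,0,8],"turn":0},{"offset":[0,0,4],"turn":0},{"offset":[0,0,0],"turn":0},{"offset":[0,0,0],"turn":0}]}}

```text
clock: 7.35
tool_pos: [453.4, -270.6, 205.1]
tool_rot: [0.707, 0.707, 0.0, 0.001]
force: [0.2, -0.8, -3.5]
finger_gap: 0.547
grasp_force: 52.5
```

>>> {"fn": "jog_arm", "kwargs": {"targets": [{"offset":[0,0,3],"turn":0},{"offset":[0,0,2],"turn":0},{"offset":[0,0,1.5],"turn":0},{"offset":[0,0,0],"turn":0},{"offset":[0,0,0],"turn":0}]}}

```text
clock: 7.85
tool_pos: [452.7, -270.4, 197.8]
tool_rot: [0.707, 0.707, 0.0, 0.0]
force: [-0.0, -0.5, -3.9]
finger_gap: 0.547
grasp_force: 52.8
```

>>> {"fn": "jog_arm", "kwargs": {"targets": [{"offset":[0,0,0.5],"turn":0},{"offset":[0,0,0.5],"turn":0},{"offset":[0,0,0.5],"turn":0},{"offset":[0,0,0],"turn":0},{"offset":[0,0,0],"turn":0}]}}

```text
clock: 8.35
tool_pos: [453.0, -270.7, 197.5]
tool_rot: [0.707, 0.707, -0.0, 0.001]
force: [-2.7, -0.1, 5.8]
finger_gap: 0.551
grasp_force: 53.6
```

>>> {"fn": "jog_arm", "kwargs": {"targets": [{"offset":[0,0,0],"turn":0},{"offset":[0,0,0],"turn":0},{"offset":[0,0,0],"turn":0},{"offset":[0,0,0],"turn":0},{"offset":[0,0,0],"turn":0},{"offset":[0,0,0],"turn":0},{"offset":[0,0,-10],"turn":0},{"offset":[0,0,-25],"turn":0},{"offset":[0,0,-25],"turn":0},{"offset":[0,0,-25],"turn":0},{"offset":[0,0,-15],"turn":0}], "claw": 1}}

```text
clock: 9.45
tool_pos: [453.6, -270.9, 299.5]
tool_rot: [0.707, 0.707, 0.0, 0.002]
force: [0.2, 0.8, 0.5]
finger_gap: 0.999
grasp_force: 0.0
```

>>> {"fn": "jog_arm", "kwargs": {"targets": [{"offset":[14,5,0],"turn":0},{"offset":[28,11,0],"turn":0},{"offset":[35,15,0],"turn":0},{"offset":[35,15,0],"turn":0},{"offset":[35,15,0],"turn":0},{"offset":[35,15,0],"turn":0},{"offset":[35,15,0],"turn":0},{"offset":[35,15,0],"turn":0},{"offset":[20,5,0],"turn":0},{"offset":[0,0,0],"turn":0},{"offset":[0,0,0],"turn":0}]}}

```text
clock: 10.55
tool_pos: [563.0, 2.5, 294.8]
tool_rot: [0.707, 0.708, -0.001, -0.001]
force: [0.3, 0.1, -1.1]
finger_gap: 1.003
grasp_force: 0.0
```

>>> {"fn": "jog_arm", "kwargs": {"targets": [{"offset":[-1,1,12],"turn":0},{"offset":[0,0,25],"turn":0},{"offset":[0,0,25],"turn":0},{"offset":[0,0,20],"turn":0},{"offset":[0,0,10],"turn":0},{"offset":[0,0,0],"turn":0},{"offset":[0,0,0],"turn":0}]}}

```text
clock: 11.25
tool_pos: [565.1, -0.0, 204.7]
tool_rot: [0.708, 0.707, 0.0, 0.0]
force: [0.2, 0.1, -1.2]
finger_gap: 0.999
grasp_force: 0.0
```

>>> {"fn": "jog_arm", "kwargs": {"targets": [{"offset":[0,0,0],"turn":0},{"offset":[0,0,0],"turn":0},{"offset":[0,0,0],"turn":0},{"offset":[0,0,0],"turn":0},{"offset":[0,0,0],"turn":0},{"offset":[0,0,0],"turn":0},{"offset":[0,0,0],"turn":0},{"offset":[0,0,0],"turn":0}], "claw": -1, "force": 50}}

```text
clock: 12.05
tool_pos: [565.6, 0.6, 205.7]
tool_rot: [0.707, 0.707, 0.001, 0.001]
force: [0.2, -0.3, 6.1]
finger_gap: 0.55
grasp_force: 52.3
```

>>> {"fn": "jog_arm", "kwargs": {"targets": [{"offset":[0,0,-5],"turn":0},{"offset":[0,-1,-15],"turn":0},{"offset":[0,-2,-20],"turn":0},{"offset":[0,-2,-20],"turn":0},{"offset":[0,-2,-20],"turn":0},{"offset":[0,-2,-20],"turn":0},{"offset":[0,-2,-20],"turn":0},{"offset":[0,-1,-10],"turn":0},{"offset":[-10,0,0],"turn":0},{"offset":[-20,0,0],"turn":0},{"offset":[-30,0,0],"turn":0},{"offset":[-30,0,0],"turn":0}]}}

```text
clock: 13.25
tool_pos: [552.0, -90.5, 332.6]
tool_rot: [0.707, 0.707, -0.001, -0.001]
force: [0.9, 0.2, -3.9]
finger_gap: 0.55
grasp_force: 52.1
```

>>> {"fn": "jog_arm", "kwargs": {"targets": [{"offset":[-30,0,0],"turn":0},{"offset":[-30,0,0],"turn":0},{"offset":[-30,0,0],"turn":0},{"offset":[-30,0,0],"turn":0},{"offset":[-30,0,0],"turn":0},{"offset":[-15,0,0],"turn":0},{"offset":[-5,0,0],"turn":0},{"offset":[0,0,10],"turn":0},{"offset":[0,0,20],"turn":0},{"offset":[0,0,25],"turn":0},{"offset":[0,0,20],"turn":0},{"offset":[0,0,10],"turn":0}]}}

```text
clock: 14.45
tool_pos: [551.4, -257.0, 245.8]
tool_rot: [0.707, 0.708, -0.0, -0.003]
force: [-0.2, 0.3, -3.7]
finger_gap: 0.552
grasp_force: 52.1
```

>>> {"fn": "jog_arm", "kwargs": {"targets": [{"offset":[0,0,10],"turn":0},{"offset":[0,0,15],"turn":0},{"offset":[0,0,10],"turn":0},{"offset":[0,0,5],"turn":0},{"offset":[0,0,0],"turn":0},{"offset":[0,0,0],"turn":0}]}}

```text
clock: 15.05
tool_pos: [553.0, -259.6, 209.7]
tool_rot: [0.707, 0.707, 0.0, 0.0]
force: [-0.3, -0.6, -2.5]
finger_gap: 0.55
grasp_force: 52.1
```

>>> {"fn": "jog_arm", "kwargs": {"targets": [{"offset":[0,0,4],"turn":0},{"offset":[0,0,2],"turn":0},{"offset":[0,0,1],"turn":0},{"offset":[0,0,1],"turn":0},{"offset":[0,0,1],"turn":0},{"offset":[0,0,0],"turn":0},{"offset":[0,0,0],"turn":0}]}}

```text
clock: 15.75
tool_pos: [552.8, -259.5, 200.8]
tool_rot: [0.707, 0.707, -0.0, 0.0]
force: [-0.3, 0.1, 0.7]
finger_gap: 0.548
grasp_force: 52.5
```

>>> {"fn": "jog_arm", "kwargs": {"targets": [{"offset":[0,0,0.5],"turn":0},{"offset":[0,0,0],"turn":0},{"offset":[0,0,0],"turn":0},{"offset":[0,0,0],"turn":0},{"offset":[0,0,0],"turn":0},{"offset":[0,0,0],"turn":0},{"offset":[0,0,-10],"turn":0},{"offset":[0,0,-25],"turn":0},{"offset":[0,0,-25],"turn":0},{"offset":[0,0,-25],"turn":0},{"offset":[0,0,-15],"turn":0}], "claw": 1}}

```text
clock: 16.85
tool_pos: [553.7, -259.9, 303.2]
tool_rot: [0.707, 0.707, 0.001, 0.002]
force: [0.1, -0.7, 0.9]
finger_gap: 0.998
grasp_force: 0.0
```

>>> {"fn": "jog_arm", "kwargs": {"targets": [{"offset":[15,5,0],"turn":0},{"offset":[30,13,0],"turn":0},{"offset":[30,13,0],"turn":0},{"offset":[30,13,0],"turn":0},{"offset":[30,13,0],"turn":0},{"offset":[25,13,0],"turn":0},{"offset":[13,3,0],"turn":0},{"offset":[0,0,0],"turn":0},{"offset":[0,0,0],"turn":0}]}}

```text
clock: 17.75
tool_pos: [625.2, -86.5, 299.0]
tool_rot: [0.707, 0.707, -0.001, -0.0]
force: [-0.7, 0.4, 0.6]
finger_gap: 0.996
grasp_force: 0.0
```

```bash
python3 wr.py w2; python3 - <<'E'
from m import *
img,d,w=cloud('top'); save('top2',img)
for n,src in(('top',(img,w)),('wrist',(lambda z:(z['img'],z['w']))(np.load('w2.npz')))):
    im,W=src; mk=masks(im); reg=(W[...,2]<20)&(W[...,2]>0)&(W[...,0]>500)&(W[...,0]<650)&(abs(W[...,1]+43)<100)
    for k in('blue','black'):
        P=W[mk[k]&reg]
        if len(P)>50:
            c,wh,a=cv2.minAreaRect(P[:,:2].astype(np.float32)); print(n,k,len(P),np.round(c,1),np.round(wh,1),round(a,1),np.median(P,0).round(1))
E
```

```text
[625.2 -86.5 299. ] [624.7 -19.  442. ]
black [  69  446   59   34 1430] z 235.8 [ 454.9 -260.9] [30.9 43.9]
orange [298 199  35  34 933] z 125.0 [625.4 -85.7] [32.2 32.6]
green [ 302  104   37   38 1115] z 125.0 [629.8  -1.5] [32.  31.2]
top blue 707 [564.7  21.5] [44.1 86.1] 87.5 [565.8  23.5   9.8]
top black 379 [580.   11.6] [135.4  36.7] 4.1 [580.6  10.7   9.3]
wrist blue 5305 [564.9   2.2] [85.9 86.1] 88.1 [565.    4.2  10.1]
wrist black 4254 [562.4 -86.8] [84.1 85.3] 88.6 [563.  -85.   10.1]
```

View pics/w2.png

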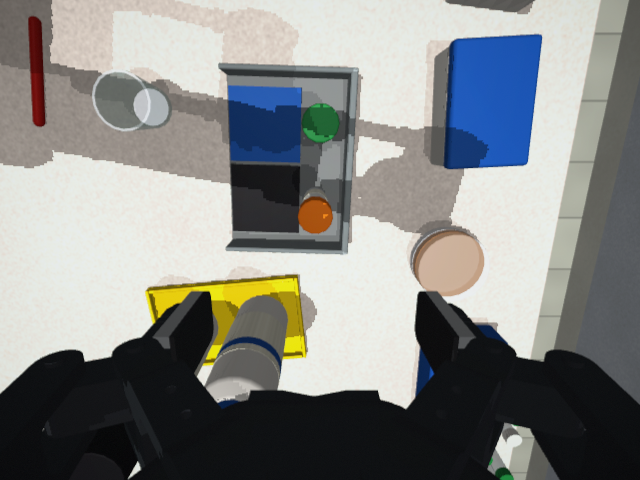

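View pics/top2.png

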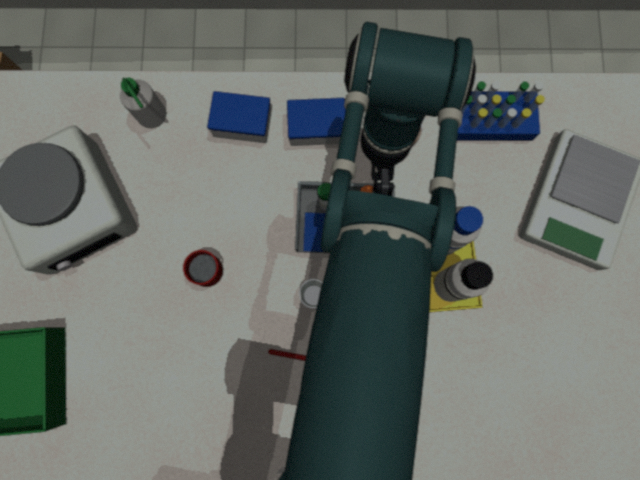

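Wrist view: squares clear, orange cap at (315,215), green at (320,123), and both bottles upright in the tray. In the top view their caps are at (467,222) and (478,275). Next I fetch the orange tube.

>>> {"fn": "jog_arm", "kwargs": {"targets": [{"offset":[1,1,15],"turn":0},{"offset":[0,0,30],"turn":0},{"offset":[0,0,35],"turn":0},{"offset":[0,0,35],"turn":0},{"offset":[0,0,30],"turn":0},{"offset":[0,0,25],"turn":0},{"offset":[0,0,20],"turn":0},{"offset":[0,0,12],"turn":0},{"offset":[0,0,0],"turn":0},{"offset":[0,0,0],"turn":0}]}}

```text
clock: 18.85
tool_pos: [627.0, -85.9, 98.1]
tool_rot: [0.707, 0.707, 0.0, 0.0]
force: [-0.9, -0.0, 0.4]
finger_gap: 1.001
grasp_force: 0.0
```

>>> {"fn": "jog_arm", "kwargs": {"targets": [{"offset":[0,0,0],"turn":0},{"offset":[0,0,0],"turn":0},{"offset":[0,0,0],"turn":0},{"offset":[0,0,0],"turn":0},{"offset":[0,0,0],"turn":0},{"offset":[0,0,0],"turn":0},{"offset":[0,0,0],"turn":0},{"offset":[0,0,0],"turn":0},{"offset":[0,0,0],"turn":0}], "claw": -1, "force": 30}}

```text
clock: 19.75
tool_pos: [627.4, -85.5, 98.8]
tool_rot: [0.707, 0.707, 0.0, 0.001]
force: [-1.6, -0.2, 6.6]
finger_gap: 0.389
grasp_force: 29.7
```

>>> {"fn": "jog_arm", "kwargs": {"targets": [{"offset":[0,0,-5],"turn":0},{"offset":[0,0,-15],"turn":0},{"offset":[0,0,-25],"turn":0},{"offset":[0,0,-30],"turn":0},{"offset":[0,0,-30],"turn":0},{"offset":[0,0,-30],"turn":0},{"offset":[0,0,-15],"turn":0},{"offset":[10,-4,0],"turn":0},{"offset":[25,-11,0],"turn":0},{"offset":[30,-13,0],"turn":0},{"offset":[30,-13,0],"turn":0},{"offset":[30,-13,0],"turn":0}]}}

```text
clock: 20.95
tool_pos: [570.6, 41.1, 245.2]
tool_rot: [0.707, 0.707, -0.001, -0.002]
force: [0.2, 0.1, 0.2]
finger_gap: 0.384
grasp_force: 29.9
```

>>> {"fn": "jog_arm", "kwargs": {"targets": [{"offset":[30,-13,0],"turn":0},{"offset":[30,-13,0],"turn":0},{"offset":[30,-13,0],"turn":0},{"offset":[30,-13,0],"turn":0},{"offset":[25,-11,0],"turn":0},{"offset":[10,-10,0],"turn":0},{"offset":[0,-10,0],"turn":0},{"offset":[0,0,0],"turn":0},{"offset":[0,0,0],"turn":0}]}}

```text
clock: 21.85
tool_pos: [489.9, 193.7, 247.5]
tool_rot: [0.708, 0.707, -0.0, 0.0]
force: [0.1, 0.5, -0.2]
finger_gap: 0.388
grasp_force: 30.0
```

```bash
python3 wr.py w3; python3 - <<'E'
import numpy as np
z=np.load('w3.npz');w=z['w']; m=(np.hypot(w[...,0]-480.5,w[...,1]-253.5)<24)&(w[...,2]<50)
print('fill z',np.nanmedian(w[m][:,2]),m.sum())
E
```

```text
[489.9 193.7 247.5] [489.6 261.7 390.4]
green [441 420  22  20 181] z 125.1 [620.7  -8.6] [ 9.  27.3]
red [ 264  108   80   81 1242] z 70.6 [479.9 255.8] [70.7 72.3]
fill z 34.680825966835755 1815
```

View pics/w3.png

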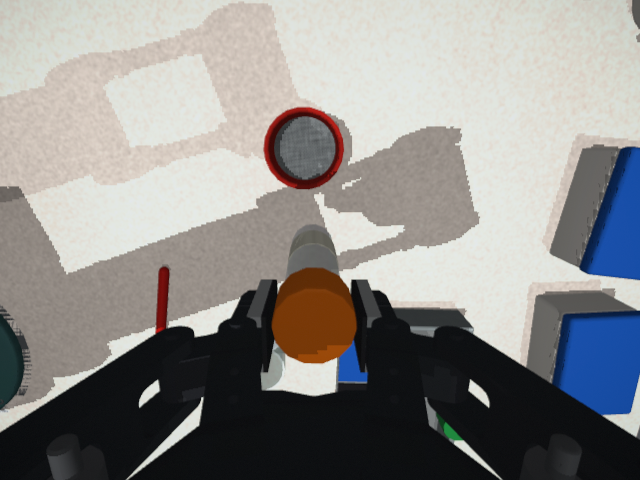

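The canister rim is at (304,148) px and the tube hangs upright in the grip. The canister comes out at (480,255.5) with its fill at about 34 mm.

>>> {"fn": "jog_arm", "kwargs": {"targets": [{"offset":[12,-2,0],"turn":0},{"offset":[25,-4,0],"turn":0},{"offset":[20,-3,0],"turn":0},{"offset":[5,0,0],"turn":0},{"offset":[0,0,10],"turn":0},{"offset":[0,0,20],"turn":0},{"offset":[0,0,25],"turn":0},{"offset":[0,0,25],"turn":0},{"offset":[0,0,15],"turn":0},{"offset":[0,0,10],"turn":0},{"offset":[0,0,0],"turn":0},{"offset":[0,0,0],"turn":0}]}}

```text
clock: 23.1
tool_pos: [481.6, 256.7, 143.4]
tool_rot: [0.707, 0.707, 0.0, 0.0]
force: [0.5, -0.3, -0.4]
finger_gap: 0.386
grasp_force: 30.0
```

>>> {"fn": "jog_arm", "kwargs": {"targets": [{"offset":[-1,-1,5],"turn":0},{"offset":[0,0,4],"turn":0},{"offset":[0,0,3],"turn":0},{"offset":[0,0,2],"turn":0},{"offset":[0,0,1],"turn":0},{"offset":[0,0,1],"turn":0},{"offset":[0,0,0],"turn":0},{"offset":[0,0,0],"turn":0}]}}

```text
clock: 23.9
tool_pos: [480.0, 255.7, 126.8]
tool_rot: [0.707, 0.707, 0.0, 0.0]
force: [0.1, -0.2, -1.1]
finger_gap: 0.387
grasp_force: 30.0
```

>>> {"fn": "jog_arm", "kwargs": {"targets": [{"offset":[0,0,1],"turn":0},{"offset":[0,0,1],"turn":0},{"offset":[0,0,0.5],"turn":0},{"offset":[0,0,0],"turn":0},{"offset":[0,0,0],"turn":0}]}}

```text
clock: 24.4
tool_pos: [480.3, 255.9, 125.4]
tool_rot: [0.707, 0.707, 0.0, 0.0]
force: [-1.3, -0.5, 5.1]
finger_gap: 0.386
grasp_force: 30.5
```

>>> {"fn": "jog_arm", "kwargs": {"targets": [{"offset":[0,0,0.5],"turn":0},{"offset":[0,0,0],"turn":0},{"offset":[0,0,0],"turn":0},{"offset":[0,0,0],"turn":0}]}}

```text
clock: 24.8
tool_pos: [480.4, 256.0, 125.3]
tool_rot: [0.707, 0.707, 0.001, 0.0]
force: [-3.4, -0.3, 7.6]
finger_gap: 0.385
grasp_force: 30.8
```

>>> {"fn": "jog_arm", "kwargs": {"targets": [{"offset":[0,0,0],"turn":0},{"offset":[0,0,0],"turn":0},{"offset":[0,0,0],"turn":0},{"offset":[0,0,0],"turn":0},{"offset":[0,0,0],"turn":0},{"offset":[0,0,0],"turn":0},{"offset":[0,0,-10],"turn":0},{"offset":[0,0,-30],"turn":0},{"offset":[0,0,-40],"turn":0},{"offset":[0,0,-40],"turn":0},{"offset":[0,0,-40],"turn":0},{"offset":[0,0,-20],"turn":0}], "claw": 1}}

```text
clock: 26.0
tool_pos: [481.5, 256.4, 309.5]
tool_rot: [0.707, 0.707, 0.003, 0.001]
force: [1.1, -0.0, 0.2]
finger_gap: 0.998
grasp_force: 0.0
```

>>> {"fn": "jog_arm", "kwargs": {"targets": [{"offset":[-20,3,0],"turn":0},{"offset":[-40,6,0],"turn":0},{"offset":[-40,6,0],"turn":0},{"offset":[-40,6,0],"turn":0},{"offset":[-40,6,0],"turn":0},{"offset":[-40,6,0],"turn":0},{"offset":[-40,6,0],"turn":0},{"offset":[-40,6,0],"turn":0},{"offset":[-40,6,0],"turn":0},{"offset":[-40,6,0],"turn":0},{"offset":[-40,6,0],"turn":0},{"offset":[-40,6,0],"turn":0}]}}

```text
clock: 27.2
tool_pos: [548.8, -206.2, 304.8]
tool_rot: [0.707, 0.707, 0.0, 0.001]
force: [0.8, 0.5, 0.3]
finger_gap: 0.997
grasp_force: 0.0
```

>>> {"fn": "jog_arm", "kwargs": {"targets": [{"offset":[-35,4,0],"turn":0},{"offset":[-20,0,0],"turn":0},{"offset":[0,0,0],"turn":0},{"offset":[0,0,0],"turn":0}]}}

```text
clock: 27.6
tool_pos: [552.6, -258.9, 303.9]
tool_rot: [0.708, 0.707, 0.0, -0.0]
force: [1.3, 0.4, -0.7]
finger_gap: 1.007
grasp_force: 0.0
```

```bash
python3 wr.py w4; python3 - <<'E'
from m import *
img,d,w=cloud('scene'); save('s4',img)
P=w[masks(img)['orange']&(w[...,1]>150)&(w[...,1]<320)]; P=P[P[:,2]>P[:,2].max()-6]; print('tube in canister',P.mean(0).round(1))
E
```

```text
[ 552.6 -258.9  303.9] [ 551.9 -190.5  446.8]
blue [ 278  212   71   71 3905] z 235.9 [ 551.3 -257.3] [47.1 46.1]
black [ 129  231   72   68 3761] z 235.9 [ 452.6 -270.1] [46.2 45.7]
green [576 241  23  18 298] z 120.9 [ 828.3 -294.9] [16.8 19. ]
green [599 268  23  18 296] z 120.9 [ 858.5 -324.7] [17.2 19.3]
green [537 295  21  18 272] z 120.9 [ 798.5 -354.4] [17.5 18.1]
green [560 320  20  18 250] z 120.9 [ 828.5 -384.7] [17.1 18.1]
green [582 344  20  17 238] z 120.9 [ 859.  -413.6] [15.8 20.9]
tube in canister [484.5 254.1 150. ]
```

View pics/s4.png

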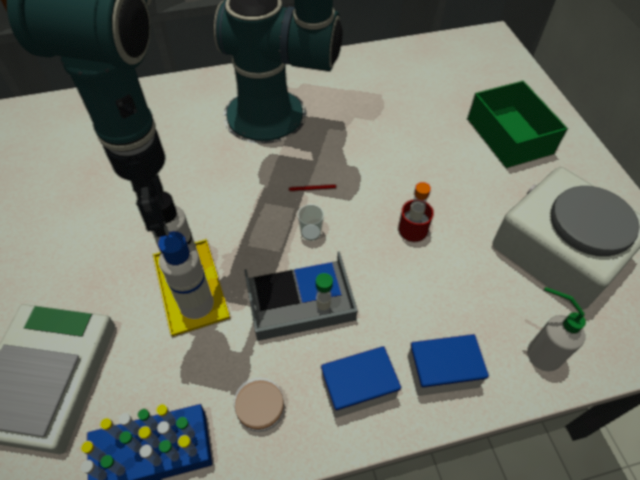

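The orange tube stands upright in the canister (422,205). The bottles are upright in the tray. Blue comes back first, because it is the farther one.

>>> {"fn": "jog_arm", "kwargs": {"targets": [{"offset":[1,0,12],"turn":0},{"offset":[0,0,25],"turn":0},{"offset":[0,0,25],"turn":0},{"offset":[0,0,22],"turn":0},{"offset":[0,0,13],"turn":0},{"offset":[0,0,5],"turn":0},{"offset":[0,0,0],"turn":0},{"offset":[0,0,0],"turn":0}]}}

```text
clock: 28.5
tool_pos: [553.5, -258.5, 203.0]
tool_rot: [0.707, 0.707, 0.0, 0.001]
force: [-0.2, 0.3, 0.5]
finger_gap: 0.999
grasp_force: 0.0
```

>>> {"fn": "jog_arm", "kwargs": {"targets": [{"offset":[0,0,0],"turn":0},{"offset":[0,0,0],"turn":0},{"offset":[0,0,0],"turn":0},{"offset":[0,0,0],"turn":0},{"offset":[0,0,0],"turn":0},{"offset":[0,0,0],"turn":0},{"offset":[0,0,0],"turn":0},{"offset":[0,0,0],"turn":0}], "claw": -1, "force": 50}}

```text
clock: 29.3
tool_pos: [553.2, -258.8, 203.0]
tool_rot: [0.707, 0.707, 0.0, 0.001]
force: [-1.6, 0.4, 4.8]
finger_gap: 0.545
grasp_force: 52.3
```

>>> {"fn": "jog_arm", "kwargs": {"targets": [{"offset":[0,0,-5],"turn":0},{"offset":[0,0,-15],"turn":0},{"offset":[0,0,-25],"turn":0},{"offset":[0,0,-30],"turn":0},{"offset":[0,0,-30],"turn":0},{"offset":[0,0,-20],"turn":0},{"offset":[0,0,-10],"turn":0},{"offset":[10,0,0],"turn":0},{"offset":[20,0,0],"turn":0},{"offset":[30,0,0],"turn":0},{"offset":[30,0,0],"turn":0},{"offset":[30,0,0],"turn":0}]}}

```text
clock: 30.5
tool_pos: [551.4, -135.4, 334.2]
tool_rot: [0.707, 0.707, -0.001, -0.002]
force: [0.5, -1.0, -2.3]
finger_gap: 0.547
grasp_force: 52.2
```

>>> {"fn": "jog_arm", "kwargs": {"targets": [{"offset":[30,0,0],"turn":0},{"offset":[30,0,0],"turn":0},{"offset":[30,0,0],"turn":0},{"offset":[25,0,0],"turn":0},{"offset":[15,3,0],"turn":0},{"offset":[10,6,0],"turn":0},{"offset":[0,3,0],"turn":0},{"offset":[0,0,0],"turn":0},{"offset":[0,0,0],"turn":0}]}}

```text
clock: 31.4
tool_pos: [565.0, 0.6, 336.5]
tool_rot: [0.708, 0.707, -0.0, -0.0]
force: [-0.0, -0.9, -3.3]
finger_gap: 0.546
grasp_force: 52.1
```

Down to z≈215 (contact expected at 208).

>>> {"fn": "jog_arm", "kwargs": {"targets": [{"offset":[0.5,0.5,10],"turn":0},{"offset":[0,0,20],"turn":0},{"offset":[0,0,25],"turn":0},{"offset":[0,0,25],"turn":0},{"offset":[0,0,20],"turn":0},{"offset":[0,0,12],"turn":0},{"offset":[0,0,6],"turn":0},{"offset":[0,0,3],"turn":0},{"offset":[0,0,0],"turn":0},{"offset":[0,0,0],"turn":0}]}}

```text
clock: 32.4
tool_pos: [566.2, 2.0, 217.0]
tool_rot: [0.707, 0.707, 0.001, 0.001]
force: [-0.6, -0.4, -2.7]
finger_gap: 0.547
grasp_force: 52.1
```

>>> {"fn": "jog_arm", "kwargs": {"targets": [{"offset":[0,0,2],"turn":0},{"offset":[0,0,2],"turn":0},{"offset":[0,0,1],"turn":0},{"offset":[0,0,0],"turn":0},{"offset":[0,0,0],"turn":0}]}}

```text
clock: 32.9
tool_pos: [565.3, 2.1, 210.7]
tool_rot: [0.707, 0.707, -0.0, -0.0]
force: [0.6, 0.1, -2.6]
finger_gap: 0.549
grasp_force: 52.1
```

>>> {"fn": "jog_arm", "kwargs": {"targets": [{"offset":[0,0,1],"turn":0},{"offset":[0,0,1],"turn":0},{"offset":[0,0,1],"turn":0},{"offset":[0,0,0],"turn":0},{"offset":[0,0,0],"turn":0}]}}

```text
clock: 33.4
tool_pos: [565.4, 2.1, 208.1]
tool_rot: [0.707, 0.707, 0.0, 0.0]
force: [-1.5, -0.7, 0.6]
finger_gap: 0.548
grasp_force: 52.5
```

>>> {"fn": "jog_arm", "kwargs": {"targets": [{"offset":[0,0,0.5],"turn":0},{"offset":[0,0,0],"turn":0},{"offset":[0,0,0],"turn":0},{"offset":[0,0,0],"turn":0},{"offset":[0,0,0],"turn":0},{"offset":[0,0,0],"turn":0},{"offset":[0,0,-10],"turn":0},{"offset":[0,0,-25],"turn":0},{"offset":[0,0,-25],"turn":0},{"offset":[0,0,-25],"turn":0},{"offset":[0,0,-15],"turn":0}], "claw": 1}}

```text
clock: 34.5
tool_pos: [566.4, 2.1, 310.7]
tool_rot: [0.707, 0.707, 0.001, 0.001]
force: [-0.4, 0.3, -0.5]
finger_gap: 1.003
grasp_force: 0.0
```

>>> {"fn": "jog_arm", "kwargs": {"targets": [{"offset":[-14,-5,0],"turn":0},{"offset":[-28,-11,0],"turn":0},{"offset":[-35,-15,0],"turn":0},{"offset":[-35,-15,0],"turn":0},{"offset":[-35,-15,0],"turn":0},{"offset":[-35,-15,0],"turn":0},{"offset":[-35,-15,0],"turn":0},{"offset":[-35,-15,0],"turn":0},{"offset":[-20,-6,0],"turn":0},{"offset":[0,0,0],"turn":0},{"offset":[0,0,0],"turn":0}]}}

```text
clock: 35.6
tool_pos: [452.1, -270.1, 305.9]
tool_rot: [0.708, 0.706, -0.0, -0.001]
force: [-1.0, 0.6, 0.3]
finger_gap: 1.002
grasp_force: 0.0
```

>>> {"fn": "jog_arm", "kwargs": {"targets": [{"offset":[0,1,12],"turn":0},{"offset":[0,0,25],"turn":0},{"offset":[0,0,25],"turn":0},{"offset":[0,0,22],"turn":0},{"offset":[0,0,14],"turn":0},{"offset":[0,0,6],"turn":0},{"offset":[0,0,0],"turn":0},{"offset":[0,0,0],"turn":0}]}}

```text
clock: 36.4
tool_pos: [455.0, -270.0, 204.2]
tool_rot: [0.707, 0.707, 0.0, 0.001]
force: [0.7, -0.5, 0.5]
finger_gap: 0.999
grasp_force: 0.0
```

>>> {"fn": "jog_arm", "kwargs": {"targets": [{"offset":[0,0,0],"turn":0},{"offset":[0,0,0],"turn":0},{"offset":[0,0,0],"turn":0},{"offset":[0,0,0],"turn":0},{"offset":[0,0,0],"turn":0},{"offset":[0,0,0],"turn":0},{"offset":[0,0,0],"turn":0},{"offset":[0,0,0],"turn":0}], "claw": -1, "force": 50}}

```text
clock: 37.2
tool_pos: [454.6, -270.3, 204.5]
tool_rot: [0.707, 0.707, -0.0, 0.001]
force: [-1.3, 0.5, 5.6]
finger_gap: 0.545
grasp_force: 51.8
```

>>> {"fn": "jog_arm", "kwargs": {"targets": [{"offset":[0,0,-5],"turn":0},{"offset":[0,0,-15],"turn":0},{"offset":[0,0,-20],"turn":0},{"offset":[0,0,-20],"turn":0},{"offset":[0,0,-15],"turn":0},{"offset":[0,0,-5],"turn":0},{"offset":[10,6,0],"turn":0},{"offset":[20,12,0],"turn":0},{"offset":[25,15,0],"turn":0},{"offset":[25,15,0],"turn":0},{"offset":[25,15,0],"turn":0},{"offset":[25,15,0],"turn":0}]}}

```text
clock: 38.4
tool_pos: [532.1, -137.7, 281.5]
tool_rot: [0.707, 0.707, -0.0, -0.001]
force: [0.8, 0.6, -3.8]
finger_gap: 0.544
grasp_force: 52.4
```

>>> {"fn": "jog_arm", "kwargs": {"targets": [{"offset":[25,15,0],"turn":0},{"offset":[18,12,0],"turn":0},{"offset":[10,4,0],"turn":0},{"offset":[0,0,0],"turn":0},{"offset":[0,0,0],"turn":0}]}}

```text
clock: 38.9
tool_pos: [562.6, -87.0, 282.5]
tool_rot: [0.707, 0.707, -0.001, -0.001]
force: [-0.6, 0.1, -3.9]
finger_gap: 0.547
grasp_force: 52.7
```

>>> {"fn": "jog_arm", "kwargs": {"targets": [{"offset":[0,1,8],"turn":0},{"offset":[0,0,16],"turn":0},{"offset":[0,0,18],"turn":0},{"offset":[0,0,14],"turn":0},{"offset":[0,0,8],"turn":0},{"offset":[0,0,4],"turn":0},{"offset":[0,0,2],"turn":0},{"offset":[0,0,0],"turn":0},{"offset":[0,0,0],"turn":0}]}}

```text
clock: 39.8
tool_pos: [565.0, -87.0, 214.2]
tool_rot: [0.707, 0.707, 0.0, 0.001]
force: [0.1, 0.1, -4.3]
finger_gap: 0.549
grasp_force: 52.5
```

>>> {"fn": "jog_arm", "kwargs": {"targets": [{"offset":[0,0,1],"turn":0},{"offset":[0,0,1],"turn":0},{"offset":[0,0,1],"turn":0},{"offset":[0,0,1],"turn":0},{"offset":[0,0,0],"turn":0},{"offset":[0,0,0],"turn":0}]}}

```text
clock: 40.4
tool_pos: [564.4, -87.0, 209.6]
tool_rot: [0.707, 0.707, 0.0, 0.0]
force: [-0.5, -0.6, -1.2]
finger_gap: 0.549
grasp_force: 52.9
```

>>> {"fn": "jog_arm", "kwargs": {"targets": [{"offset":[0,0,0.5],"turn":0},{"offset":[0,0,0.3],"turn":0},{"offset":[0,0,0],"turn":0},{"offset":[0,0,0],"turn":0}]}}

```text
clock: 40.8
tool_pos: [564.6, -87.0, 209.6]
tool_rot: [0.707, 0.707, 0.0, 0.0]
force: [-2.7, -0.3, 5.6]
finger_gap: 0.551
grasp_force: 53.7
```

>>> {"fn": "jog_arm", "kwargs": {"targets": [{"offset":[0,0,0],"turn":0},{"offset":[0,0,0],"turn":0},{"offset":[0,0,0],"turn":0},{"offset":[0,0,0],"turn":0},{"offset":[0,0,0],"turn":0},{"offset":[0,0,0],"turn":0},{"offset":[0,0,-10],"turn":0},{"offset":[0,0,-25],"turn":0},{"offset":[0,0,-35],"turn":0},{"offset":[0,0,-35],"turn":0},{"offset":[0,0,-25],"turn":0},{"offset":[0,0,0],"turn":0}], "claw": 1}}

```text
clock: 42.0
tool_pos: [566.8, -87.4, 344.9]
tool_rot: [0.707, 0.707, 0.003, 0.004]
force: [1.2, -1.2, 1.2]
finger_gap: 1.0
grasp_force: 0.0
```

```bash
python3 wr.py w5; python3 -c "
from h import *
save('s5',viewer.camera('scene')[0])"
```

```text
[566.8 -87.4 344.9] [564.2 -19.  484.7]
blue [ 275   72   68   73 3868] z 241.0 [563.6   2.8] [46.4 46. ]
black [ 277  204   61   61 2906] z 240.9 [562.  -86.6] [46.3 45.9]
green [357 108  34  33 877] z 124.8 [629.2  -1.6] [33.1 31. ]
```

View pics/s5.png

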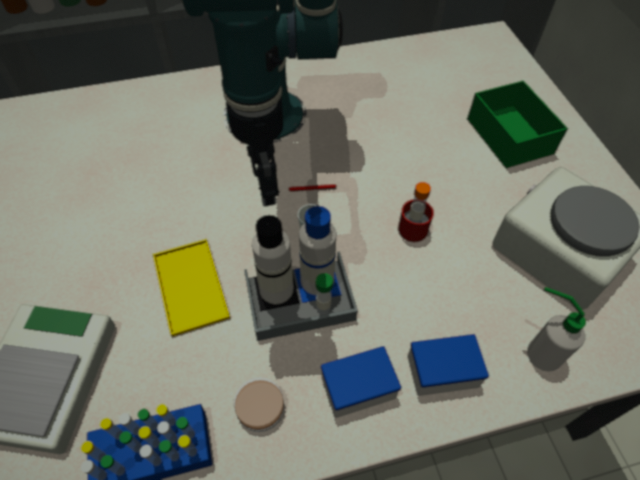

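Both bottles (270,255) and (318,245) are upright on their own squares, within about 2 mm of centre. The tube stands in the canister (420,205) and the green tube hasn't moved. The gripper is clear, so I'm handing in.

```bash
python3 -c "
from cell import r
print(r.close_job())"
```

```text
the job is handed in; nothing more can be done
None
```

The job is handed in at about 42 s (verdict not shown): both bottles are back on their own squares within about 2 mm of centre by the last wrist view, the orange tube touched bottom in the canister before I let go, and the green tube and beaker were not touched.

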